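Press a sanding disc, then open the press and hold its cover

TASK

A self-adhesive sanding disc lies on its backing plate in the small covered press. Press it by swinging the toggle clamp's arm over centre until its foot bears firmly on the cover, then swing the arm all the way back. Give the cover a gentle tug by its handle before touching the catch's thumb slide; if it is caught, let it down and push the slide fully outward, away from the handle; then lift the cover about 60 degrees and finish while still holding it up there, with the other things on the bench left where they are.

Things in the scene. Friction and masses are not known exactly. Their poses are not given: they have to be found in the camera images.
- press: Grey steel disc press fixed to the bench, base plate 200 x 320 x 12 mm; on it a shallow nest 150 (x) x 220 (y) mm, closed by an aluminium cover whose top is 58 mm above the bench. Origin: on the bench under the nest's centre. Its -x is the front (handle and catch), +x the cover's hinge side, +y the clamp's side, z up. It stands at a different place and yaw each time.
- clamp (a joint): Toggle clamp arm, a steel bar swinging in the press's y-z plane on a post at the press's +y side. 0 = fully back, leaning 35 degrees outward (+y) from upright; grows as it swings up over centre (upright at 0.61) and down across the cover; about 2.18 (arm level) = rubber foot on the cover. Its own weight (0.36 kg) tips it over to either end from upright and keeps it there; moving it takes under 5 N at the grip. While down it bars the cover.
- clamp_pivot (a point): Clamp arm's hinge point: press (-20, 135, 100) mm. The hinge axis runs along the press's x axis.
- clamp_grip (a point): Centre of the black grip at the arm's free end, 150 mm from the pivot: a cross barrel 24 mm in diameter and 26 mm long, its length and flat ends along the press's x axis (always level), so it can be pinched over its flat ends from above and turns between the fingers as the arm swings. With the arm down it is over the cover at press (-20, -15, 100) mm, 42 mm above the cover.
- cover (a joint): Cover, 0.37 to 0.6 kg. 0 = shut; grows as its front edge lifts; 1.57 = upright. It falls shut when let go below upright. If caught it lifts only about 6 mm at the handle (about 0.035 rad) and then stops hard; 0.055 rad or more means that it is free.
- cover_hinge (a point): Middle of the cover's hinge line, press (77, 0, 52) mm; the hinge axis runs along the press's y axis.
- cover_grip (a point): Grip point on the cover's handle, a flat steel tab sticking 48 mm out of the cover's front edge in the cover's plane at the middle, 16 mm wide (y), 10 mm thick. The point is 178 mm from the hinge towards -x, and 54 mm above the bench when shut. Can be pinched over its 16 mm width from above; it then turns between the fingers as the cover lifts.
- slide (a joint): Catch's thumb slide, in m: 0 = home, 0.027 = fully pushed towards the press's -y (away from the handle). Moves with about 3 N, does not spring back. Pushed 0.020 or more it has drawn the hidden bolt, which stays drawn. Whether the bolt is engaged at the start cannot be seen from outside nor told from the slide.
- slide_top (a point): Centre of the top of the thumb slide's upright steel peg, 12 x 12 mm and 30 mm tall, on top of the catch housing (50 mm above the bench) at the press's front, right of the handle; when home at press (-93, -62, 80) mm.
- stone_mid (a point): Bystander: middle of a loose rubbing block 85 x 55 x 40 mm lying beside the press.
- pot_mid (a point): Bystander: middle of a small unglazed clay cup, 72 mm wide and 70 mm tall, behind the press.
- brush_mid (a point): Bystander: a point on a loose brush lying on the bench behind the press.

How it is judged:
By the outcome, as a careful person would: the job done as asked, in the order asked, and still so for the second after the job is handed in, while the arm keeps its last pose, push and grip.
It also fails if it takes over 72 s, if anything falls off the work surface, if the arm or the gripper's body presses on something with over 40 N, if the wrist force passes 120 N, or if a joint passes its speed limit or range.

ROBOT

A 6-joint arm with a two-finger parallel gripper is mounted at the origin on the work surface. World frame = base frame: x ahead of the robot, y to its left, z up, the work surface at z = 0. Lengths are in m, angles in rad, forces in N, time in s.
With the tool pointing down it reaches from about 0.275 to 0.825 m from the base axis. Payload 4.9 kg.
Tool frame: the origin (TCP) lies on the front face of the gripper's body, between the roots of the fingers; the fingertips stand 73 mm ahead of it and the grasp point (between the pads) lies 54 mm ahead of it (env.tcp_to_grasp is the z of the grasp point in the tool frame, in m); z points along the fingers, x is the direction in which the jaws open and shut, and the axes are right-handed (so a half turn about z gives the same grasp; the last joint's range is limited). The gripper opens to 85 mm and grips with 20 to 120 N. Pads are 22 mm wide; open, the fingers measure 114 mm over their backs; the gripper's body (76 mm by 85 mm) begins 54 mm behind the grasp point. The pads swing forward as they close: fully open they stand 13 mm farther back than shut.
Start: joints at [1.064, 0.326, -0.193, 1.052, 0, 1.437], TCP at [0.2, 0.512, 0.304] pointing down, gripper open.
Joint ranges: [-2.65, 2.65], [-0.97, 1.79], [-1.3, 1.35], [-1.93, 2.1], [-1.47, 1.37], [-3.14, 3.14]. Speed limits (rad/s): [2.57, 2.57, 3.14, 3.14, 3.14, 3.14].

INTERFACE

Orientations are given as a unit quaternion [w, x, y, z].
In Python, from cell import env gives the robot as it stands. The module is installed in compiled form; this text tells all that it offers.
- The arm moves only by the tool drive_tool, never from a script. Its argument "rows" is a list of rows, each a list of 2 entries, a list of its own where there are three numbers: the shift along the world's x, y, z in cm, then the turn, a rotation vector about the world's x, y, z in degrees. A call has exactly 10 rows; each row is the pose to reach, as a shift and turn from the pose measured when the call began; what a row does not reach only later rows make up. A row lasts 1/8 s, in which the tool goes at most 62.5 mm and 10.7 degrees, less where a joint would pass 70% of its speed; a pose out of reach is approached as far as the arm can. A call with a gripper value outside its range is refused whole. "claw" is the closure, from 0 (fully open) to 1 (shut), set as the call begins (left out, the last holds). The fingers move at their own pace and stop on an object; "force" is the grip in N (left out, the last holds). Time passes only in rows, so rows that repeat a pose let the fingers close, or fill a call up. It gives the time, the measured TCP pose, the force and the opening at its end, in the units of the state.
- env.get_state(): the state, without advancing time (a new reading comes with each control period).
- env.capture(name): name is "side" or "top"; returns a dict with "img" (400x640x3 uint8, red, green, blue), "K" (3x3 intrinsics, pixels), "world_from_camera" (4x4, takes a point from camera to world coordinates). Camera axes: x right, y up, looking along -z (the intrinsics and any distortion apply to the point x, -y, -z); pixel columns grow to the right and rows downward; lengths in m; the calibration is good to about 2 mm. A picture is of the moment at which its call begins. There is no depth.
- env.job_done(): hands the job in, once; it reports no verdict.
The state is a dict: "t": time; "qpos": joint angles; "joint_velocities": joint speeds; "effort": joint torques, N m; "ee_pos": TCP position; "eef_rot": TCP orientation; "force": force on the tool from outside, world axes, zero at the start; "wrist_torque": the same for the moment, N m; "opening": finger opening in m.
Only numpy, scipy, OpenCV 4.12 (cv2) and the standard library are available. Lean on these libraries where they do the work, as an engineer would, in place of code of your own. Each camera call takes 0.05 s, during which the arm holds its last target. There are 200 camera calls.

## Working session

There is one attempt and no reset: what is moved stays moved. The work goes in short steps, Python scripts to look and compute and a tool call to move; the robot and the scene stay as the last step left them, time stands still between calls to the robot, and variables do not carry over. Pictures are saved under pics/ and viewed, about 8 in all and at most 12, crops included, and the job is handed in when it is done.

Besides the shell and the picture viewer there is one more tool, called after "Request:" as name(argument=value, ...) on one line, values as JSON. drive_tool: Moves the arm, as the interface text tells. Its arguments: {"type":"object","properties":{"rows":{"type":"array","items":{"type":"array"}},"claw":{"type":"number"},"force":{"type":"number"}},"required":["rows"]}

```bash
mkdir -p pics; cat > h.py <<'E'
import numpy as np,cv2
from cell import env
def cap(n,f):
    c=env.capture(n); cv2.imwrite(f'pics/{f}.png',c['img'][:,:,::-1]); np.savez(f'pics/{f}.npz',K=c['K'],T=c['world_from_camera']); return c
def ld(f):
    d=np.load(f'pics/{f}.npz'); return d['K'],d['T']
def ray(f,u,v):
    K,T=ld(f); d=np.linalg.inv(K)@[u,v,1]; d=T[:3,:3]@[d[0],-d[1],-d[2]]; return T[:3,3],d
def onz(f,u,v,z):
    o,d=ray(f,u,v); return o+d*(z-o[2])/d[2]
def tri(f,p,g,q):
    o,d=ray(f,*p);o2,d2=ray(g,*q); s=np.linalg.lstsq(np.c_[d,-d2],o2-o,rcond=None)[0]
    a,b=o+s[0]*d,o2+s[1]*d2; return (a+b)/2,np.linalg.norm(a-b)
def proj(f,P):
    K,T=ld(f); p=T[:3,:3].T@(np.array(P)-T[:3,3]); p=K@[p[0],-p[1],-p[2]]; return p[:2]/p[2]
E
python3 - <<'E'
from h import *
for n in('top','side'):
    c=cap(n,n+'0'); print([k for k in c], c['K'].round(1).tolist(), c['world_from_camera'].round(3).tolist())
print(env.get_state())
a=cv2.imread('pics/top0.png');b=cv2.imread('pics/side0.png')
E
```

```text
['img', 'K', 'world_from_camera'] [[502.8, 0.0, 318.5], [0.0, 502.8, 198.2], [0.0, 0.0, 1.0]] [[-0.013, 0.998, -0.056, 0.551], [-1.0, -0.014, -0.02, -0.043], [-0.021, 0.055, 0.998, 1.251], [0.0, 0.0, 0.0, 1.0]]
['img', 'K', 'world_from_camera'] [[468.9, 0.0, 328.2], [0.0, 468.9, 205.1], [0.0, 0.0, 1.0]] [[0.736, 0.361, -0.573, 0.019], [-0.677, 0.412, -0.61, -0.678], [0.016, 0.837, 0.547, 0.706], [0.0, 0.0, 0.0, 1.0]]
{'t': 0.1, 'qpos': array([ 1.06381421e+00,  3.26876719e-01, -1.93492715e-01,  1.05202459e+00,
        3.18535292e-07,  1.43660215e+00]), 'joint_velocities': array([-7.36254405e-05, -2.34143162e-03,  2.85722776e-03, -1.00592038e-04,
       -2.94877992e-03,  8.83143552e-04]), 'effort': array([ 2.02419046e-04, -4.44238973e+01,  2.63038051e+01,  7.86412333e-03,
       -1.10733577e-04, -1.44814226e-05]), 'ee_pos': array([0.20009705, 0.51185705, 0.30317292]), 'eef_rot': array([ 3.57944567e-04,  8.25897217e-01,  5.63820139e-01, -7.14168873e-04]), 'force': array([ 0.74975139,  0.75676675, -0.63894935]), 'wrist_torque': array([0.03207821, 0.00026208, 0.03561261]), 'opening': 0.08538489853534473}
```

View pics/top0.png

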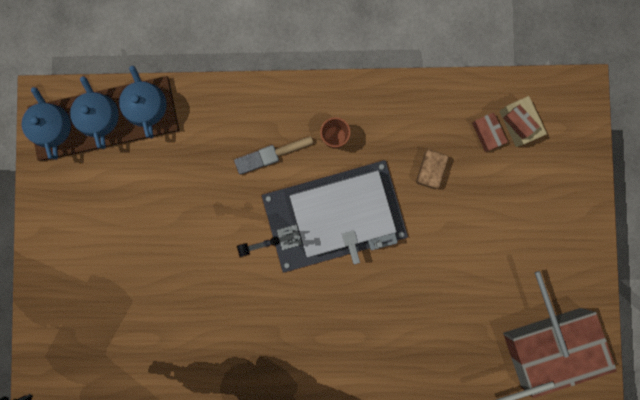

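View pics/side0.png

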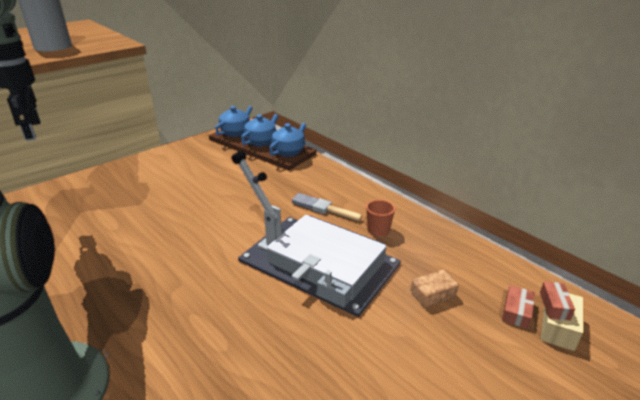

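Top view: press with base corners near (263,191), (387,160), (409,239), (282,271). The handle tab is at (354,255), the slide near (385,240), and the clamp arm is fully back with its grip at (243,250). Next I compute the pose.

```bash
cat >> h.py <<'E'
def M(pose,P):
    x,y,a=pose; c,s=np.cos(a),np.sin(a); P=np.array(P)/1000; return np.array([x+c*P[0]-s*P[1],y+s*P[0]+c*P[1],P[2]])
E
python3 - <<'E'
from h import *
g=cv2.imread('pics/top0.png'); hsv=cv2.cvtColor(g,cv2.COLOR_BGR2HSV)
m=((hsv[...,1]<75)).astype(np.uint8)*255
m[:150]=0;m[280:]=0;m[:,:255]=0;m[:,415:]=0
m=cv2.morphologyEx(m,cv2.MORPH_OPEN,np.ones((9,9)))
cs=max(cv2.findContours(m,0,1)[0],key=cv2.contourArea)
pts=np.array([onz('top0',*p[0],.012)[:2] for p in cs])
r=cv2.minAreaRect((pts*1000).astype(np.float32)); print(r)
b=cv2.boxPoints(r)/1000
v=g.copy(); 
# cover top (bright)
m2=((hsv[...,2]>140)&(hsv[...,1]<40)).astype(np.uint8)*255
m2[:150]=0;m2[280:]=0;m2[:,:255]=0;m2[:,415:]=0
m2=cv2.morphologyEx(m2,cv2.MORPH_OPEN,np.ones((15,15)))
c2=max(cv2.findContours(m2,0,1)[0],key=cv2.contourArea)
p2=np.array([onz('top0',*p[0],.058)[:2] for p in c2]); r2=cv2.minAreaRect((p2*1000).astype(np.float32)); print(r2)
for q in b: cv2.circle(v,tuple(int(t) for t in proj('top0',[*q,.012])),1,(0,0,255),-1)
for q in cv2.boxPoints(r2)/1000: cv2.circle(v,tuple(int(t) for t in proj('top0',[*q,.058])),1,(0,255,0),-1)
a=np.radians(r[2]); a=(a+np.pi/4)%(np.pi/2)-np.pi/4
pose=(r[0][0]/1000,r[0][1]/1000,a); print(pose)
t=.0; 
feats={'handle':[-101,0,54],'slide':[-93,-62,80],'pivot':[-20,135,100],'grip':[-20,135+150*np.sin(.61),100+150*np.cos(.61)]}
for k,P in feats.items():
    w=M(pose,P); print(k,w.round(4),proj('top0',w).round(1),proj('side0',w).round(1)); cv2.circle(v,tuple(int(t) for t in proj('top0',w)),1,(255,0,255),-1)
s=cv2.imread('pics/side0.png')
for P in feats.values(): cv2.circle(s,tuple(int(t) for t in proj('side0',M(pose,P))),1,(255,0,255),-1)
cv2.imwrite('pics/ov.png',np.vstack([cv2.resize(v[150:280,225:425],None,fx=4,fy=4,interpolation=2)[:,:800],])) 
A=cv2.resize(v[150:280,225:425],None,fx=3,fy=3);B=cv2.resize(s[145:315,220:420],None,fx=3,fy=3)
cv2.imwrite('pics/ov.png',cv2.resize(np.vstack([A,B]),None,fx=.66,fy=.66))
E
```

```text
((572.922119140625, -56.15240478515625), (205.9857940673828, 319.26470947265625), 15.005807876586914)
((580.286865234375, -74.3741226196289), (149.24700927734375, 216.8473663330078), 15.021281242370605)
(0.572922119140625, -0.05615240478515625, np.float64(0.26190075436814064))
handle [ 0.4754 -0.0823  0.054 ] [346.2 257.9] [290.7 269.7]
slide [ 0.4991 -0.1401  0.08  ] [371.4 248. ] [317.5 268.9]
pivot [0.5187 0.0691 0.1   ] [280.3 240.9] [263.3 213.3]
grip [0.4964 0.1521 0.2229] [234. 254.] [229.8 155.5]
```

View pics/ov.png

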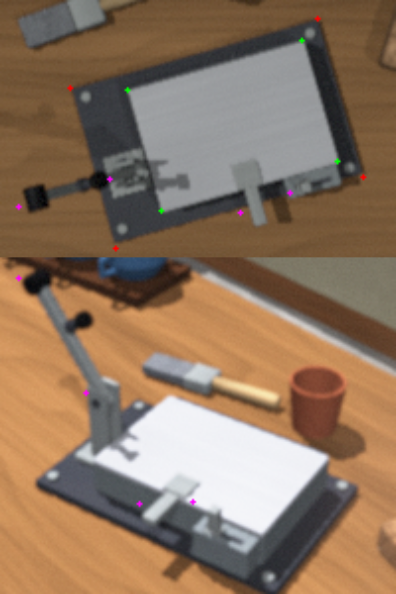

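The base plate is not centred on the nest, so I use the cover rectangle as the origin and check against the black grip in both views.

```bash
cat >> h.py <<'E'
def blob(f,box):
    g=cv2.imread(f'pics/{f}.png');x0,y0,x1,y1=box
    m=(g[y0:y1,x0:x1].max(2)<45).astype(np.uint8); n,l,s,c=cv2.connectedComponentsWithStats(m)
    i=1+s[1:,4].argmax(); return c[i]+[x0,y0],s[i,4]
E
python3 - <<'E'
from h import *
p,n=blob('top0',(230,236,258,262));q,k=blob('side0',(226,146,252,166)); print(p,n,q,k)
w,e=tri('top0',p,'side0',q);print(w,e)
pose=(.5803,-.0744,.262)
for k,P in {'handle':[-101,0,54],'tabend':[-123,0,58],'slide':[-93,-62,80],'pivot':[-20,135,100],'grip':[-20,135+150*np.sin(.61),100+150*np.cos(.61)]}.items():
    w=M(pose,P); print(k,w.round(4),proj('top0',w).round(1),proj('side0',w).round(1))
from scipy.spatial.transform import Rotation as R
q=env.get_state()['eef_rot'];print(R.from_quat(q[[1,2,3,0]]).as_matrix().round(3))
E
```

```text
[242.94594595 249.45045045] 111 [238.77570093 156.22429907] 107
[0.50638654 0.13280754 0.22543804] 0.0018277104323565902
handle [ 0.4827 -0.1006  0.054 ] [353.9 254.6] [299.  272.5]
tabend [ 0.4615 -0.1063  0.058 ] [356.5 263.8] [292.7 277. ]
slide [ 0.5065 -0.1584  0.08  ] [379.3 244.7] [326.3 271.8]
pivot [0.526  0.0508 0.1   ] [288.3 237.5] [270.7 215.4]
grip [0.5038 0.1338 0.2229] [242.9 250.3] [237.2 157.4]
[[ 0.364  0.931 -0.001]
 [ 0.931 -0.364 -0.001]
 [-0.002 -0.    -1.   ]]
```

Request:
drive_tool(rows=[[[2, -2, 6], [0, 0, -4]], [[6, -7, 6], [0, 0, -10]], [[10, -12, 6], [0, 0, -16]], [[14, -17, 6], [0, 0, -23]], [[18, -22, 6], [0, 0, -30]], [[22, -27, 6], [0, 0, -37]], [[26, -32, 6], [0, 0, -44]], [[30.5, -37.8, 6], [0, 0, -53.6]], [[30.5, -37.8, 6], [0, 0, -53.6]], [[30.5, -37.8, 6], [0, 0, -53.6]]], claw=0.35, force=60)

```text
t: 1.35
ee_pos: [0.5054, 0.133, 0.3626]
eef_rot: [-0.0, 0.991, 0.13, -0.001]
force: [0.6, -0.3, -0.4]
opening: 0.0556
```

Request:
drive_tool(rows=[[[0, 0, -2], [0, 0, 0]], [[0, 0, -4], [0, 0, 0]], [[0, 0, -6], [0, 0, 0]], [[0, 0, -7.5], [0, 0, 0]], [[0, 0, -8.4], [0, 0, 0]], [[0, 0, -8.4], [0, 0, 0]], [[0, 0, -8.4], [0, 0, 0]], [[0, 0, -8.4], [0, 0, 0]], [[0, 0, -8.4], [0, 0, 0]], [[0, 0, -8.4], [0, 0, 0]]])

```text
t: 2.6
ee_pos: [0.5056, 0.1329, 0.2788]
eef_rot: [-0.0, 0.992, 0.13, -0.001]
force: [0.0, 0.3, 1.1]
opening: 0.0553
```

```bash
python3 - <<'E'
from h import *
cap('top','top1');cap('side','side1')
a=cv2.imread('pics/top1.png')[190:290,200:320];b=cv2.imread('pics/side1.png')[110:250,180:320]
print(env.get_state()['force'])
cv2.imwrite('pics/c1.png',np.hstack([cv2.resize(a,(400,333)),cv2.resize(b,(333,333))]))
E
```

```text
[-0.96358085 -0.4531085  -0.01230364]
```

View pics/c1.png

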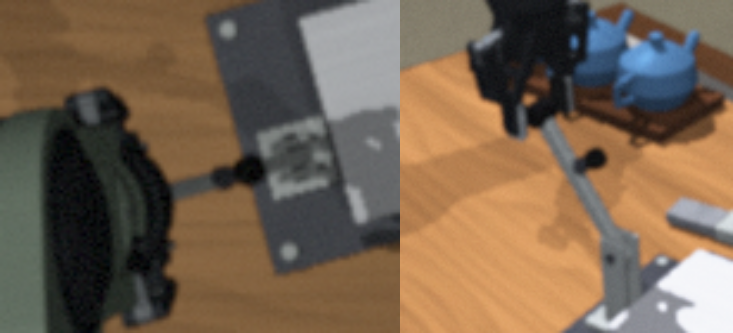

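The fingers straddle the grip (crop right, about (535,110)). I'll close on it and work out the arc.

Request:
drive_tool(rows=[[[0, 0, 0], [0, 0, 0]], [[0, 0, 0], [0, 0, 0]], [[0, 0, 0], [0, 0, 0]], [[0, 0, 0], [0, 0, 0]], [[0, 0, 0], [0, 0, 0]], [[0, 0, 0], [0, 0, 0]], [[0, 0, 0], [0, 0, 0]], [[0, 0, 0], [0, 0, 0]], [[0, 0, 0], [0, 0, 0]], [[0, 0, 0], [0, 0, 0]]], claw=1, force=40)

```text
t: 3.95
ee_pos: [0.5054, 0.1329, 0.2788]
eef_rot: [-0.0, 0.991, 0.13, -0.001]
force: [-3.2, -0.6, 5.1]
opening: 0.0249
```

```bash
python3 - <<'E'
from h import *
pose=(.5803,-.0744,.262)
f=lambda t:M(pose,[-20,135+150*np.sin(.61-t),100+150*np.cos(.61-t)])
p0=f(0); print(env.get_state()['opening'])
for t in np.linspace(0,2.18,21): print(round(t,3),((f(t)-p0)*100).round(1).tolist(), (f(t)-f(2.18)).round(3)*100)
E
```

```text
0.024897770105077658
0.0 [0.0, 0.0, 0.0] [-6.1 22.8 12.3]
0.109 [0.4, -1.3, 0.9] [-5.8 21.4 13.1]
0.218 [0.7, -2.8, 1.6] [-5.4 20.  13.9]
0.327 [1.1, -4.3, 2.1] [-5.  18.5 14.4]
0.436 [1.6, -5.8, 2.5] [-4.6 17.  14.8]
0.545 [2.0, -7.4, 2.7] [-4.1 15.4 15. ]
0.654 [2.4, -8.9, 2.7] [-3.7 13.9 15. ]
0.763 [2.8, -10.5, 2.5] [-3.3 12.3 14.8]
0.872 [3.2, -12.1, 2.2] [-2.9 10.7 14.5]
0.981 [3.6, -13.6, 1.7] [-2.5  9.2 14. ]
1.09 [4.0, -15.0, 1.0] [-2.1  7.8 13.3]
1.199 [4.4, -16.3, 0.2] [-1.7  6.4 12.5]
1.308 [4.7, -17.6, -0.8] [-1.4  5.2 11.5]
1.417 [5.0, -18.8, -1.9] [-1.1  4.  10.4]
1.526 [5.3, -19.8, -3.2] [-0.8  3.   9.1]
1.635 [5.5, -20.7, -4.5] [-0.6  2.1  7.8]
1.744 [5.7, -21.4, -5.9] [-0.4  1.4  6.3]
1.853 [5.9, -22.0, -7.5] [-0.2  0.8  4.8]
1.962 [6.0, -22.4, -9.0] [-0.1  0.3  3.2]
2.071 [6.1, -22.7, -10.7] [-0.   0.1  1.6]
2.18 [6.1, -22.8, -12.3] [0. 0. 0.]
```

Request:
drive_tool(rows=[[[0.4, -1.3, 0.9], [0, 0, 0]], [[0.7, -2.8, 1.6], [0, 0, 0]], [[1.1, -4.3, 2.1], [0, 0, 0]], [[1.6, -5.8, 2.5], [0, 0, 0]], [[2.0, -7.4, 2.7], [0, 0, 0]], [[2.4, -8.9, 2.7], [0, 0, 0]], [[2.8, -10.5, 2.5], [0, 0, 0]], [[3.2, -12.1, 2.2], [0, 0, 0]], [[3.6, -13.6, 1.7], [0, 0, 0]], [[4.0, -15.0, 1.0], [0, 0, 0]]])

```text
t: 5.2
ee_pos: [0.5461, -0.019, 0.2891]
eef_rot: [0.001, 0.992, 0.13, -0.001]
force: [-1.7, -0.9, 5.3]
opening: 0.0253
```

Request:
drive_tool(rows=[[[0.4, -1.3, -0.8], [0, 0, 0]], [[0.7, -2.5, -1.8], [0, 0, 0]], [[1.0, -3.7, -2.9], [0, 0, 0]], [[1.3, -4.7, -4.2], [0, 0, 0]], [[1.5, -5.6, -5.5], [0, 0, 0]], [[1.7, -6.3, -6.9], [0, 0, 0]], [[1.9, -6.9, -8.5], [0, 0, 0]], [[2.0, -7.3, -10.0], [0, 0, 0]], [[2.1, -7.6, -11.7], [0, 0, 0]], [[2.1, -7.7, -13.0], [0, 0, 0]]])

```text
t: 6.45
ee_pos: [0.5673, -0.0981, 0.1578]
eef_rot: [0.003, 0.992, 0.129, -0.001]
force: [-0.6, -6.0, 3.0]
opening: 0.0252
```

Request:
drive_tool(rows=[[[0, 0.1, -0.2], [0, 0, 0]], [[0, 0.2, -0.4], [0, 0, 0]], [[0, 0.2, -0.6], [0, 0, 0]], [[0, 0.2, -0.7], [0, 0, 0]], [[0, 0.2, -0.8], [0, 0, 0]], [[0, 0.2, -0.8], [0, 0, 0]], [[0, 0.2, -0.8], [0, 0, 0]], [[0, 0.2, -0.8], [0, 0, 0]], [[0, 0.2, -0.8], [0, 0, 0]], [[0, 0.2, -0.8], [0, 0, 0]]], force=80)

```text
t: 7.7
ee_pos: [0.5674, -0.0979, 0.1498]
eef_rot: [0.005, 0.992, 0.129, -0.002]
force: [-2.3, -8.0, 3.8]
opening: 0.0249
```

```bash
python3 - <<'E'
from h import *
cap('top','top2');cap('side','side2')
a=cv2.imread('pics/top2.png')[150:300,240:440];b=cv2.imread('pics/side2.png')[150:320,210:430]
print(env.get_state()['force'])
cv2.imwrite('pics/c2.png',np.hstack([cv2.resize(a,(400,300)),cv2.resize(b,(388,300))]))
E
```

```text
[-2.74399545 -7.80278567  5.20416043]
```

View pics/c2.png

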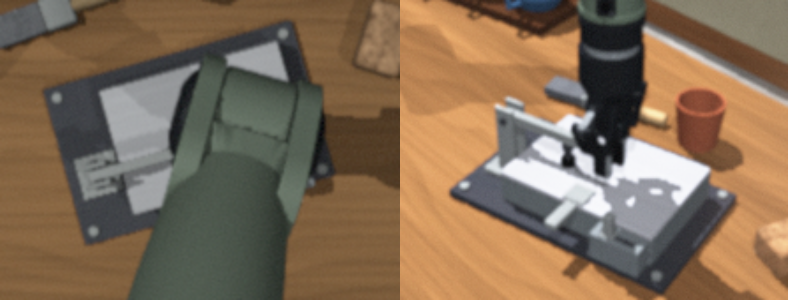

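The arm is nearly level, with its foot (crop (568,160)) close to or on the cover, but the downward force is only about 5 N. I'll press further.

Request:
drive_tool(rows=[[[0, 0.2, -0.1], [0, 0, 0]], [[0, 0.4, -0.2], [0, 0, 0]], [[0, 0.4, -0.3], [0, 0, 0]], [[0, 0.4, -0.4], [0, 0, 0]], [[0, 0.4, -0.5], [0, 0, 0]], [[0, 0.4, -0.6], [0, 0, 0]], [[0, 0.4, -0.6], [0, 0, 0]], [[0, 0.4, -0.6], [0, 0, 0]], [[0, 0.4, -0.6], [0, 0, 0]], [[0, 0.4, -0.6], [0, 0, 0]]])

```text
t: 9.05
ee_pos: [0.5674, -0.0972, 0.1459]
eef_rot: [0.009, 0.992, 0.128, -0.002]
force: [-7.3, -11.5, 18.8]
opening: 0.0255
```

Request:
drive_tool(rows=[[[0, 0.1, -0.3], [0, 0, 0]], [[0, 0.2, -0.35], [0, 0, 0]], [[0, 0.2, -0.4], [0, 0, 0]], [[0, 0.2, -0.45], [0, 0, 0]], [[0, 0.2, -0.45], [0, 0, 0]], [[0, 0.2, -0.45], [0, 0, 0]], [[0, 0.2, -0.45], [0, 0, 0]], [[0, 0.2, -0.45], [0, 0, 0]], [[0, 0.2, -0.45], [0, 0, 0]], [[0, 0.2, -0.45], [0, 0, 0]]])

```text
t: 10.3
ee_pos: [0.5673, -0.0969, 0.1449]
eef_rot: [0.011, 0.992, 0.128, -0.002]
force: [-11.3, -5.3, 30.1]
opening: 0.025
```

```bash
python3 - <<'E'
from h import *
cap('side','side3')
b=cv2.imread('pics/side3.png')[190:290,235:375]
print(env.get_state()['force'])
cv2.imwrite('pics/c3.png',cv2.resize(b,None,fx=5,fy=5,interpolation=2))
E
```

```text
[-11.28056429  -4.65085986  31.04407355]
```

View pics/c3.png

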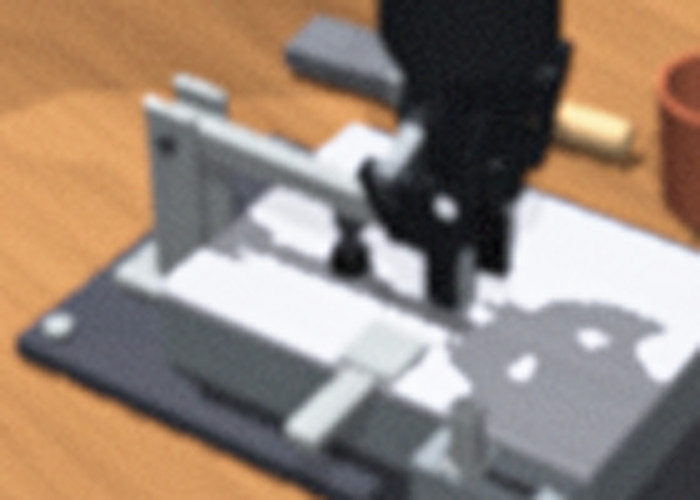

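Foot bears with about 30 N. Swinging back now.

Request:
drive_tool(rows=[[[0, 0, 0.8], [0, 0, 0]], [[0, 0.1, 1.8], [0, 0, 0]], [[-0.1, 0.3, 3.2], [0, 0, 0]], [[-0.2, 0.8, 4.8], [0, 0, 0]], [[-0.4, 1.4, 6.3], [0, 0, 0]], [[-0.6, 2.1, 7.8], [0, 0, 0]], [[-0.8, 3.0, 9.1], [0, 0, 0]], [[-1.1, 4.0, 10.4], [0, 0, 0]], [[-1.4, 5.2, 11.5], [0, 0, 0]], [[-1.7, 6.4, 12.5], [0, 0, 0]]])

```text
t: 11.6
ee_pos: [0.5504, -0.0342, 0.2714]
eef_rot: [0.014, 0.992, 0.127, -0.002]
force: [0.1, -6.5, -2.4]
opening: 0.0247
```

Request:
drive_tool(rows=[[[-0.4, 1.4, 0.8], [0, 0, 0]], [[-0.8, 2.8, 1.5], [0, 0, 0]], [[-1.2, 4.3, 2.0], [0, 0, 0]], [[-1.6, 5.9, 2.3], [0, 0, 0]], [[-2.0, 7.5, 2.5], [0, 0, 0]], [[-2.4, 9.0, 2.5], [0, 0, 0]], [[-2.9, 10.6, 2.3], [0, 0, 0]], [[-3.3, 12.1, 1.9], [0, 0, 0]], [[-3.7, 13.6, 1.4], [0, 0, 0]], [[-4.1, 15.0, 0.6], [0, 0, 0]]])

```text
t: 12.85
ee_pos: [0.5097, 0.1168, 0.2802]
eef_rot: [0.014, 0.992, 0.128, 0.0]
force: [-2.0, -0.6, 13.4]
opening: 0.0248
```

Request:
drive_tool(rows=[[[-0.2, 0.9, -0.7], [0, 0, 0]], [[-0.4, 1.6, -1.0], [0, 0, 0]], [[-0.4, 1.7, -1.2], [0, 0, 0]], [[-0.4, 1.7, -1.2], [0, 0, 0]], [[-0.4, 1.7, -1.2], [0, 0, 0]], [[-0.4, 1.7, -1.2], [0, 0, 0]], [[-0.4, 1.7, -1.2], [0, 0, 0]], [[-0.4, 1.7, -1.2], [0, 0, 0]], [[-0.4, 1.7, -1.2], [0, 0, 0]], [[-0.4, 1.7, -1.2], [0, 0, 0]]])

```text
t: 14.1
ee_pos: [0.5051, 0.134, 0.269]
eef_rot: [0.014, 0.992, 0.128, -0.0]
force: [-2.7, -1.5, 6.0]
opening: 0.0248
```

Request:
drive_tool(rows=[[[0, 0, 0], [0, 0, 0]], [[0, 0, 0], [0, 0, 0]], [[0, 0, 0], [0, 0, 0]], [[0, 0, 0], [0, 0, 0]], [[0, 0, 0.5], [0, 0, 0]], [[0, 0, 2], [0, 0, 0]], [[0, 0, 4], [0, 0, 0]], [[0, 0, 6], [0, 0, 0]], [[0, 0, 8], [0.8, 0.1, 0]], [[0, 0, 10], [1.6, 0.2, 0]]], claw=0.35)

```text
t: 15.35
ee_pos: [0.5052, 0.1341, 0.3709]
eef_rot: [-0.001, 0.992, 0.128, 0.001]
force: [0.4, -0.2, -1.3]
opening: 0.0556
```

```bash
python3 - <<'E'
from h import *
cap('side','side4'); cap('top','top4')
print(env.get_state()['ee_pos'],env.get_state()['eef_rot'])
for f in('side0','side4'): print(blob(f,(226,146,252,166)))
b=cv2.imread('pics/side4.png')[130:310,180:420];a=cv2.imread('pics/top4.png')[200:280,250:410]
cv2.imwrite('pics/c4.png',np.vstack([cv2.resize(a,(600,300),interpolation=2),cv2.resize(b,(400,300))[:, :] if 0 else cv2.resize(b[90:],(600,225))]))
E
```

```text
[0.50625013 0.13402594 0.37219361] [-5.40331122e-04  9.91831999e-01  1.27524997e-01  2.52380676e-03]
(array([238.77570093, 156.22429907]), np.int32(107))
(array([239.05263158, 156.04385965]), np.int32(114))
```

View pics/c4.png

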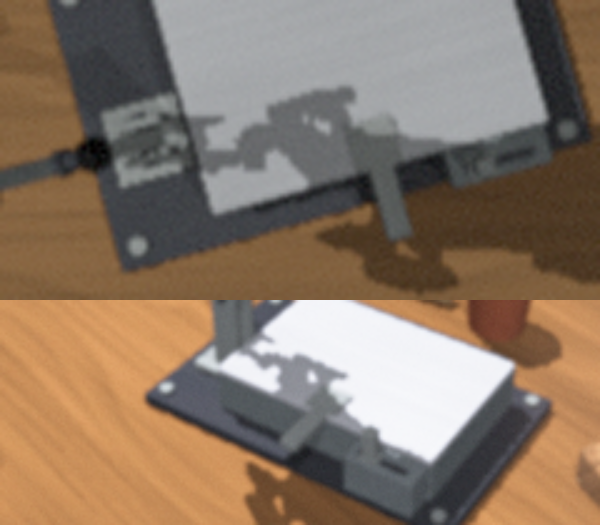

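Clamp arm is back at the same pixel as the start. The tab and peg match the predictions (tab at crop (392,205), peg top at side crop (368,432)). Next is the handle.

```bash
python3 - <<'E'
from h import *
s=env.get_state();print(s['qpos'].round(3),s['ee_pos'])
p=(.5803,-.0744,.262)
for n,P in {'h':[-106,0,54],'s':[-93,-62,80]}.items(): print(n,M(p,P),M(p,P)-s['ee_pos'])
E
```

```text
[ 1.170e-01  2.370e-01 -1.390e-01  1.190e+00  1.000e-03  1.432e+00] [0.50625013 0.13402594 0.37219361]
h [ 0.47791737 -0.10185536  0.054     ] [-0.02833277 -0.2358813  -0.31819361]
s [ 0.50653252 -0.15837237  0.08      ] [ 2.82388906e-04 -2.92398312e-01 -2.92193608e-01]
```

Request:
drive_tool(rows=[[[-0.3, -2.5, 0], [0, 0, 10]], [[-0.6, -5, 0], [0, 0, 20]], [[-0.9, -7.5, -2], [0, 0, 30]], [[-1.2, -10, -4], [0, 0, 40]], [[-1.5, -13, -6], [0, 0, 50]], [[-1.8, -16, -8.5], [0, 0, 60]], [[-2.1, -19, -11], [0, 0, 70]], [[-2.5, -22, -13.5], [0, 0, 80]], [[-2.8, -23.6, -16], [0, 0, 90]], [[-2.8, -23.6, -18], [0, 0, 90.3]]], claw=0.57, force=40)

```text
t: 16.7
ee_pos: [0.4777, -0.103, 0.191]
eef_rot: [-0.002, 0.61, 0.793, 0.001]
force: [-0.1, 0.1, 0.9]
opening: 0.0368
```

Request:
drive_tool(rows=[[[0, 0, -2], [0, 0, 0]], [[0, 0, -4], [0, 0, 0]], [[0, 0, -6], [0, 0, 0]], [[0, 0, -7], [0, 0, 0]], [[0, 0, -7.4], [0, 0, 0]], [[0, 0, -7.8], [0, 0, 0]], [[0, 0, -7.8], [0, 0, 0]], [[0, 0, -7.8], [0, 0, 0]], [[0, 0, -7.8], [0, 0, 0]], [[0, 0, -7.8], [0, 0, 0]]])

```text
t: 17.95
ee_pos: [0.4778, -0.103, 0.1132]
eef_rot: [-0.002, 0.61, 0.793, 0.001]
force: [-0.4, 0.1, -0.7]
opening: 0.0368
```

```bash
python3 - <<'E'
from h import *
cap('side','side5'); cap('top','top5')
print(env.get_state()['ee_pos'],env.get_state()['force'])
b=cv2.imread('pics/side5.png')[190:320,230:410]
cv2.imwrite('pics/c5.png',cv2.resize(b,None,fx=4,fy=4,interpolation=2))
E
```

```text
[ 0.47770159 -0.10303418  0.1131156 ] [-0.24882335  0.6963676   0.16164559]
```

View pics/c5.png

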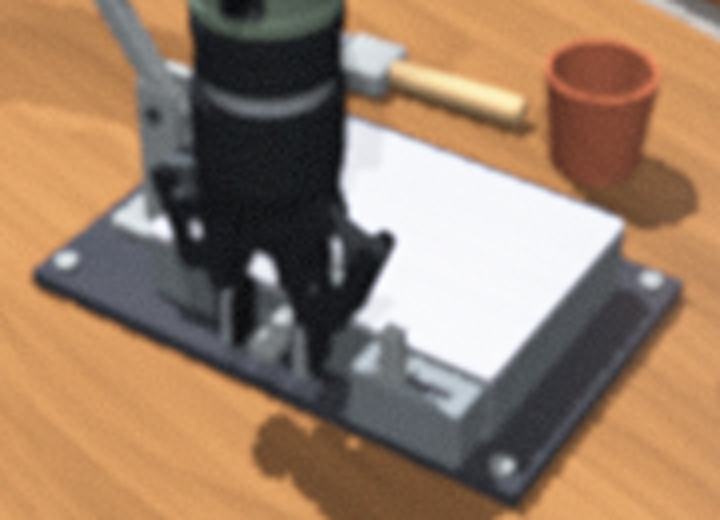

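The fingers straddle the tab (crop (270,335)), clear of the peg. Close, then a gentle tug.

Request:
drive_tool(rows=[[[0, 0, 0], [0, 0, 0]], [[0, 0, 0], [0, 0, 0]], [[0, 0, 0], [0, 0, 0]], [[0, 0, 0], [0, 0, 0]], [[0, 0, 0], [0, 0, 0]], [[0, 0, 0], [0, 0, 0]], [[0, 0, 0], [0, 0, 0]], [[0, 0, 0], [0, 0, 0]], [[0, 0, 0], [0, 0, 0]], [[0, 0, 0], [0, 0, 0]]], claw=1, force=50)

```text
t: 19.3
ee_pos: [0.4782, -0.1045, 0.1134]
eef_rot: [-0.001, 0.61, 0.793, -0.0]
force: [-0.3, -5.2, 0.7]
opening: 0.0145
```

Request:
drive_tool(rows=[[[0, 0, 0.1], [0, 0, 0]], [[0, 0, 0.2], [0, 0, 0]], [[0, 0, 0.3], [0, 0, 0]], [[0, 0, 0.4], [0, 0, 0]], [[0, 0, 0.5], [0, 0, 0]], [[0, 0, 0.6], [0, 0, 0]], [[0, 0, 0.7], [0, 0, 0]], [[0, 0, 0.8], [0, 0, 0]], [[0, 0, 0.8], [0, 0, 0]], [[0, 0, 0.8], [0, 0, 0]]])

```text
t: 20.55
ee_pos: [0.4784, -0.1045, 0.1215]
eef_rot: [-0.001, 0.61, 0.793, -0.0]
force: [3.6, -1.8, -4.1]
opening: 0.0149
```

Request:
drive_tool(rows=[[[0, 0, 0.1], [0, 0, 0]], [[0, 0, 0.2], [0, 0, 0]], [[0, 0, 0.3], [0, 0, 0]], [[0, 0, 0.4], [0, 0, 0]], [[0, 0, 0.4], [0, 0, 0]], [[0, 0, 0.4], [0, 0, 0]], [[0, 0, 0.4], [0, 0, 0]], [[0, 0, 0.4], [0, 0, 0]], [[0, 0, 0.4], [0, 0, 0]], [[0, 0, 0.4], [0, 0, 0]]])

```text
t: 21.8
ee_pos: [0.4788, -0.1045, 0.1256]
eef_rot: [-0.001, 0.61, 0.793, 0.0]
force: [4.7, -0.1, -4.7]
opening: 0.0148
```

```bash
python3 - <<'E'
from h import *
cap('side','side6')
print(env.get_state()['ee_pos'],env.get_state()['force'],env.get_state()['wrist_torque'])
a=cv2.imread('pics/side5.png')[190:320,300:410];b=cv2.imread('pics/side6.png')[190:320,300:410]
cv2.imwrite('pics/c6.png',cv2.resize(np.hstack([a,b]),None,fx=3.6,fy=3.6,interpolation=2))
E
```

```text
[ 0.47879452 -0.10448786  0.12565507] [ 5.37025625 -0.67472508 -4.67418419] [-0.0936704  -0.65386129  0.09564322]
```

View pics/c6.png

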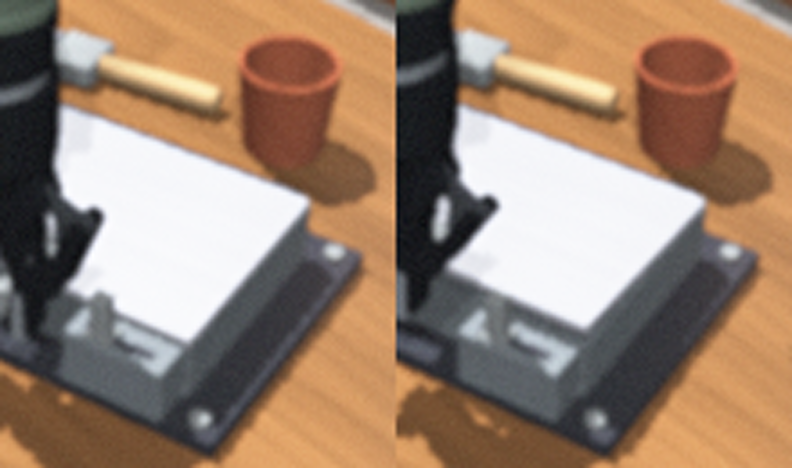

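Cover has risen with no force build-up. I'll measure the lift of its front edge to be sure.

```bash
python3 - <<'E'
from h import *
p=(.5803,-.0744,.262)
for y in(-85,-95,-100):
    for th in (0,.035,.055,.067):
        X=77-152*np.cos(th)-6*np.sin(th); Z=52-6*0+152*np.sin(th)+6*np.cos(th)
        print(y,th,proj('side6',M(p,[X,y,Z])).round(1),end=' ')
    print()
for f in('side5','side6'):
    g=cv2.cvtColor(cv2.imread(f'pics/{f}.png'),cv2.COLOR_BGR2GRAY).astype(float)
    for u in(338,342,346):
        c=g[270:296,u]; i=np.where((c[:-1]>=140)&(c[1:]<140))[0]; print(f,u,[270+k+(c[k]-140)/(c[k]-c[k+1]) for k in i])
E
```

```text
-85 0 [340.5 279.2] -85 0.035 [340.5 277.3] -85 0.055 [340.6 276.1] -85 0.067 [340.6 275.5] 
-95 0 [344.7 281.1] -95 0.035 [344.8 279.1] -95 0.055 [344.8 278. ] -95 0.067 [344.9 277.3] 
-100 0 [346.8 282. ] -100 0.035 [346.9 280. ] -100 0.055 [347.  278.9] -100 0.067 [347.  278.2] 
side5 338 [np.float64(279.93939393939394), np.float64(285.9)]
side5 342 [np.float64(281.8181818181818), np.float64(293.65)]
side5 346 [np.float64(283.77777777777777), np.float64(292.030303030303)]
side6 338 [np.float64(275.7391304347826), np.float64(285.86046511627904)]
side6 342 [np.float64(277.5111111111111), np.float64(293.6388888888889)]
side6 346 [np.float64(279.1764705882353), np.float64(291.9142857142857)]
```

The front edge moved 4.4 px (caught would be 2.0, the observed 0.067 rad predicts 3.8), so the cover is free and the slide stays untouched. Planning the lift.

```bash
python3 - <<'E'
import numpy as np
c,s=np.cos(.262),np.sin(.262);R=18.3
def f(th,ph): 
    return np.array([-R*np.cos(th)+.2*0-.2*np.sin(th)+5.9*np.sin(ph), R*np.sin(th)+.2*np.cos(th)+5.9*np.cos(ph)])
a=f(.067,0)
for i,th in enumerate(np.linspace(.067,1.047,21)):
    ph=np.radians(20)*i/20; d=f(th,ph)-a
    t=np.degrees(ph)*np.array([-s,c]); print(i,round(th,2),[[round(d[0]*c,1),round(d[0]*s,1),round(d[1],1)],[round(t[0],1),round(t[1],1),0]])
E
```

```text
0 0.07 [[np.float64(0.0), np.float64(0.0), np.float64(0.0)], [np.float64(-0.0), np.float64(0.0), 0]]
1 0.12 [[np.float64(0.2), np.float64(0.0), np.float64(0.9)], [np.float64(-0.3), np.float64(1.0), 0]]
2 0.16 [[np.float64(0.4), np.float64(0.1), np.float64(1.8)], [np.float64(-0.5), np.float64(1.9), 0]]
3 0.21 [[np.float64(0.6), np.float64(0.2), np.float64(2.6)], [np.float64(-0.8), np.float64(2.9), 0]]
4 0.26 [[np.float64(0.9), np.float64(0.2), np.float64(3.5)], [np.float64(-1.0), np.float64(3.9), 0]]
5 0.31 [[np.float64(1.3), np.float64(0.3), np.float64(4.4)], [np.float64(-1.3), np.float64(4.8), 0]]
6 0.36 [[np.float64(1.6), np.float64(0.4), np.float64(5.2)], [np.float64(-1.6), np.float64(5.8), 0]]
7 0.41 [[np.float64(2.1), np.float64(0.6), np.float64(6.0)], [np.float64(-1.8), np.float64(6.8), 0]]
8 0.46 [[np.float64(2.5), np.float64(0.7), np.float64(6.8)], [np.float64(-2.1), np.float64(7.7), 0]]
9 0.51 [[np.float64(3.0), np.float64(0.8), np.float64(7.6)], [np.float64(-2.3), np.float64(8.7), 0]]
10 0.56 [[np.float64(3.5), np.float64(0.9), np.float64(8.3)], [np.float64(-2.6), np.float6
[... 346 characters left out ...]
, np.float64(1.6), np.float64(11.1)], [np.float64(-3.6), np.float64(13.5), 0]]
15 0.8 [[np.float64(6.7), np.float64(1.8), np.float64(11.7)], [np.float64(-3.9), np.float64(14.5), 0]]
16 0.85 [[np.float64(7.4), np.float64(2.0), np.float64(12.2)], [np.float64(-4.1), np.float64(15.5), 0]]
17 0.9 [[np.float64(8.2), np.float64(2.2), np.float64(12.8)], [np.float64(-4.4), np.float64(16.4), 0]]
18 0.95 [[np.float64(9.0), np.float64(2.4), np.float64(13.3)], [np.float64(-4.7), np.float64(17.4), 0]]
19 1.0 [[np.float64(9.8), np.float64(2.6), np.float64(13.7)], [np.float64(-4.9), np.float64(18.4), 0]]
20 1.05 [[np.float64(10.6), np.float64(2.8), np.float64(14.2)], [np.float64(-5.2), np.float64(19.3), 0]]
```

Request:
drive_tool(rows=[[[0.2, 0, 0.9], [-0.3, 1, 0]], [[0.4, 0.1, 1.8], [-0.5, 1.9, 0]], [[0.6, 0.2, 2.6], [-0.8, 2.9, 0]], [[0.9, 0.2, 3.5], [-1, 3.9, 0]], [[1.3, 0.3, 4.4], [-1.3, 4.8, 0]], [[1.6, 0.4, 5.2], [-1.6, 5.8, 0]], [[2.1, 0.6, 6.0], [-1.8, 6.8, 0]], [[2.5, 0.7, 6.8], [-2.1, 7.7, 0]], [[3.0, 0.8, 7.6], [-2.3, 8.7, 0]], [[3.5, 0.9, 8.3], [-2.6, 9.7, 0]]])

```text
t: 23.1
ee_pos: [0.5148, -0.0949, 0.2082]
eef_rot: [-0.054, 0.608, 0.79, -0.068]
force: [9.0, 2.2, -9.9]
opening: 0.0144
```

Request:
drive_tool(rows=[[[0.8, 0.2, 0.7], [-0.3, 1, 0]], [[1.4, 0.4, 1.4], [-0.5, 1.9, 0]], [[2.0, 0.5, 2.0], [-0.8, 2.9, 0]], [[2.7, 0.7, 2.7], [-1, 3.9, 0]], [[3.4, 0.9, 3.2], [-1.3, 4.8, 0]], [[4.1, 1.1, 3.7], [-1.6, 5.8, 0]], [[4.8, 1.3, 4.3], [-1.8, 6.8, 0]], [[5.6, 1.5, 4.8], [-2.1, 7.7, 0]], [[6.4, 1.7, 5.2], [-2.3, 8.7, 0]], [[7.2, 1.9, 5.7], [-2.6, 9.7, 0]]])

```text
t: 24.35
ee_pos: [0.5852, -0.0761, 0.2641]
eef_rot: [-0.109, 0.6, 0.78, -0.139]
force: [1.7, -2.0, -7.6]
opening: 0.0148
```

```bash
python3 - <<'E'
from h import *
from scipy.spatial.transform import Rotation as R
cap('side','side7');cap('top','top7')
s=env.get_state();q=s['eef_rot'];r=R.from_quat(q[[1,2,3,0]])
g=s['ee_pos']+r.apply([0,0,.059]); p=(.5803,-.0744,.262);h=M(p,[77,0,52])
d=g-h; dx=d[0]*np.cos(.262)+d[1]*np.sin(.262); print('radius',np.hypot(dx,d[2]),'angle',np.degrees(np.arctan2(d[2],-dx)),s['force'],s['qpos'])
a=cv2.imread('pics/top7.png')[90:290,220:460];b=cv2.imread('pics/side7.png')[130:330,210:470]
cv2.imwrite('pics/c7.png',cv2.resize(np.hstack([a,b]),None,fx=1.6,fy=1.6,interpolation=2))
E
```

```text
radius 0.1823300600447716 angle 59.409909917292914 [-1.60293528 -1.46255035 -3.0426706 ] [-0.19505363  0.65288237  0.18263084  1.42229435 -0.15045922 -0.43003116]
```

View pics/c7.png

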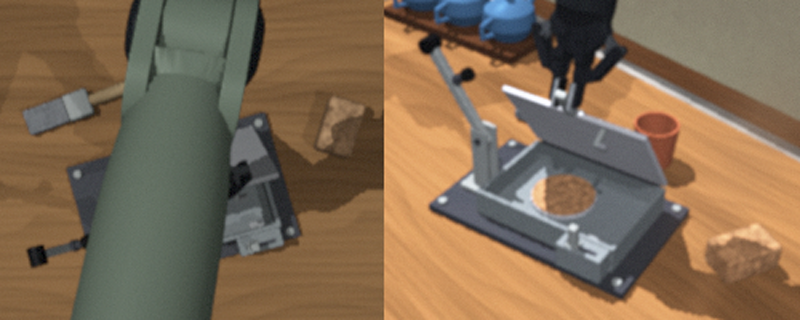

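The cover is open at about 59°, the tab is still held, the clamp is back, and the block, brush and cup are where they were. I'll hold briefly and hand in.

Request:
drive_tool(rows=[[[0, 0, 0], [0, 0, 0]], [[0, 0, 0], [0, 0, 0]], [[0, 0, 0], [0, 0, 0]], [[0, 0, 0], [0, 0, 0]], [[0, 0, 0], [0, 0, 0]], [[0, 0, 0], [0, 0, 0]], [[0, 0, 0], [0, 0, 0]], [[0, 0, 0], [0, 0, 0]], [[0, 0, 0], [0, 0, 0]], [[0, 0, 0], [0, 0, 0]]])

```text
t: 25.7
ee_pos: [0.5855, -0.076, 0.2643]
eef_rot: [-0.108, 0.6, 0.78, -0.139]
force: [-0.7, -2.0, -5.3]
opening: 0.0145
```

```bash
python3 -c "
from cell import env
s=env.get_state();print(s['ee_pos'],s['force'],s['opening']);print(env.job_done())"
```

```text
[ 0.58551569 -0.07596422  0.26432029] [-0.66808372 -1.99184453 -5.27023806] 0.014494041492856232
the job is handed in; nothing more can be done
None
```

I pressed the disc, tested the catch and lifted the cover to about 60°. The job is handed in with the gripper still holding the cover up, at about 26 s of the 72 s allowed. The hand-in reported no verdict.

- **Pressing:** I swung the clamp arm over centre and pressed its foot on the cover with about 30 N at the grip. I then swung it all the way back; in the side camera its grip returned to within 0.3 px of its starting spot.
- **Tug:** The cover rose 12 mm at the handle, about 0.067 rad, with no hard stop. The camera showed the front edge moving about 4.4 px, where a caught cover would have moved 2.0 and this lift predicts 3.8. It was therefore not caught, so I left the thumb slide untouched.
- **Last checks:** The cover angle worked out at about 59°, the tab was still held (14.5 mm opening), and the force on the tool was about 5 N. In the last pictures the clamp was back, and the rubbing block, cup and brush looked to be where they started; I judged that by eye and did not measure it.
- **Small mismatches:** Forces reached about 13 N midway through the lift, from a 1–2 mm error in the arc, which I corrected in the second half. The tool also tilted about 1.5° while pressing, and I straightened it afterwards.

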